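# Clamp the tablet bottle to the mark and hold its safety cap open

### The arm

A 7-joint arm with a two-finger parallel gripper is mounted at the origin on the work surface. World frame = base frame: x ahead of the robot, y to its left, z up, the work surface at z = 0. Lengths are in m, angles in degrees, forces in N, time in s.
With the tool pointing down it reaches from about 0.4 to 0.9 m from the base axis. Payload 5.5 kg.
Tool frame: the origin (TCP) lies on the centre line of the jaws, within the pads' length; the fingertips stand 19 mm ahead of it and the grasp point (between the pads) is the TCP (arm.finger_overhang is the distance from the TCP to the fingertips, in m); z points along the fingers, y is the line along which they close (so a half turn about z gives the same grasp; the last joint's range is limited). The gripper opens to 85 mm and grips with 20 to 120 N. Pads are 22 mm wide; open, the fingers measure 114 mm over their backs; the gripper's body (76 mm by 85 mm) begins 54 mm behind the grasp point. The pads swing forward as they close: fully open they stand 13 mm farther back than shut.
Start: joints at [89.106, 28.699, -24.465, 88.831, 12.651, 65.22, -12.049], TCP at [0.179, -0.625, 0.25] pointing down, gripper open.
Joint ranges: [-164.97, 164.97], [-17.58, 116.51], [-87.97, 89.64], [11.32, 138.91], [-80.73, 260.73], [10.89, 115.49], [-147.41, 147.41]. Speed limits (degrees/s): [147.25, 147.25, 180, 180, 180, 180, 180].

### API

Orientations are given as [roll, pitch, yaw] about the fixed x, y, z axes, in that order (R = Rz(yaw) Ry(pitch) Rx(roll)).
In Python, from bench import status, camera, job, arm gives the robot as it stands. The module is installed in compiled form; this text tells all that it offers.
- The arm moves only by the shell command python3 -m crank 'ROWS' [FORCE]. ROWS is JSON, a list of rows, each an object of numbers: "tx", "ty", "tz": the shift along the world's x, y, z in units of 30 mm (1.0 is 30 mm); "ax", "ay", "az": the turn, a rotation vector about the world's x, y, z in units of 6 degrees (1.0 is 6 degrees); "hand": the finger opening in mm, from 0 to 85.4. In form: [{"tx": .., "ty": .., "tz": .., "ax": .., "ay": .., "az": .., "hand": ..}, ...]. A call has 1 to 12 rows; each row shifts and turns the commanded pose from where the row before left it; what a row does not reach is not made up. A row lasts 1/8 s, in which the tool goes at most 62.5 mm and 10.7 degrees, less where a joint would pass 70% of its speed; a pose out of reach is approached as far as the arm can. A call is refused whole if a number of a shift passes 1 or a number of a turn 1, either way. A call with a gripper value outside its range is refused whole. The fingers move at their own pace and stop on an object; FORCE is the grip in N (left out, the last holds). Time passes only in rows, so rows that do not move let the fingers close. It gives the time, the measured TCP pose, the force, the opening and the grip force at its end, in the units of the state.
- status.sense(): the state, without advancing time (a new reading comes with each control period).
- camera(name): name is "scene" or "side" or "wrist"; returns a dict with "img" (420x560x3 uint8, blue, green, red), "z_map" (420x560 float32, m along the optical axis (not along the pixel's ray), 0 where there is no reading), "fx", "fy", "cx", "cy" (pixels), "pose" (4x4, takes a point from camera to world coordinates). Camera axes: x right, y up, looking along -z (the intrinsics and any distortion apply to the point x, -y, -z); pixel columns grow to the right and rows downward; lengths in m; the calibration is good to about 2 mm. The wrist camera is an equidistant fisheye: a pixel r from the principal point sees the ray r / f radians off the axis. A picture is of the moment at which its call begins.
- job.hand_in(): hands the job in; it is judged then, once.
The state is a dict: "time": time; "qpos": joint angles; "qd": joint speeds; "tau": joint torques, N m; "eef_pos": TCP position; "tool_rot": TCP orientation; "contact_force": force on the tool from outside, world axes, zero at the start; "moment": the same for the moment, N m; "gripper_width": finger opening in m; "finger_force": force on a finger pad.
Only numpy, scipy, OpenCV 4.12 (cv2) and the standard library are available. Lean on these libraries where they do the work, as an engineer would, in place of code of your own. Each camera call takes 0.05 s, during which the arm holds its last target. There are 200 camera calls.

### The job

The square amber bottle of disinfectant tablets stands loosely in the bench clamp: turn the clamp's knob clockwise until its pointer stands at the index mark on the end of the clamp, so that the bottle is held. Then press the bottle's white push-and-turn cap down, twist it counter-clockwise about a quarter turn while pressed, and lift it off. Finish while still holding the cap in the gripper, upright and still, straight above the bottle and roughly 8 cm clear of its mouth, with the bottle still standing in the clamp, the pointer still at the mark and the other things on the table left where they are.

Things in the scene. Friction and masses are not known exactly. Their poses are not given: they have to be found in the camera images.
- clamp_knob (a joint): Clamp knob angle in rad, growing clockwise seen from above, range 0 to 2.05; starts at 0.15 to 0.55. The pointer is at the index mark at 1.571. Clockwise drives the moving jaw 5 mm per rad towards the bottle; it touches at about 1.35 and holds it with some 7 N at the mark. Friction torque about 0.12 N m; stays where it is left.
- clamp_knob_grip (a point): Centre of the black knob's grip bar, on the vertical knob axis, 85 mm above the table. Bar 42 mm long (x), 14 mm thick (y), 32 mm high (top 16 mm over this point), on a skirt of 44 mm diameter whose top is 23 mm below this point. Axes turn with the knob; the pointer is the white stripe at the bar's -x end. It sits on a grey gear block 48 mm high, 84 x 70 mm, about 144 mm from the bottle.
- index_point (a point): Index mark: steel plate with a black line at the gear block's outer end, away from the bottle; 36 mm from the knob axis, 54 mm above the table, where the pointer must point. The frame is the clamp's (fixed to the table): y runs from bottle to knob to mark.
- bottle: Square amber bottle, about 350 g, loose in the clamp; origin at the centre of its underside, 8 mm above the table, z up. Body 60 x 60 mm, 76 high; 46 mm square shoulder up to 86; round neck, 30 mm diameter, up to 122. Steel jaws 56 mm wide on its +y and -y sides reach 70 mm above the table. Tightening shifts it up to 4 mm in y: read it again then.
- bottle_mouth (a point): Centre of the bottle's mouth, 122 mm above its origin. A sprung plug of 24 mm diameter in it pushes the cap up; two ledges, at the neck's +x and -x sides, hold the cap's lugs until it is pressed and turned. Spring: 5 N at rest, about 9 N at 5 mm, hard stop at 6.5 mm.
- cap_center (a point): Centre of the round white ribbed cap: 47 mm diameter, 38.5 high, 35 g, loose. Locked, this point is 129 mm above the table and x, along the bar moulded on its top, is parallel to the bottle's x; z up. Press it down 5 to 6.5 mm and turn it counter-clockwise seen from above, pressed until past 35 degrees; it lifts freely between 45 and 130 degrees. Clockwise is blocked. Its underside is 16 mm above the shoulder, 26 above the body.
- tape: Bystander: paper tape roll, 62 mm wide, 25 mm high; origin at the centre of its underside. Leave it alone.
- sample_cup: Bystander: clear cup, 52 mm wide, 50 mm high; origin at the centre of its underside. Leave it alone.
- swab_box: Bystander: white card box 60 x 90 x 45 mm; origin at the centre of its underside. Leave it alone.
- spare_bottle: Bystander: round amber bottle, 52 mm wide, 120 mm high; origin at the centre of its underside. Leave it alone.
- dish: Bystander: steel bowl, 150 mm wide, 40 mm high; origin at the centre of its underside. Leave it alone.
- loose_rack: Bystander: green tube rack, 65 x 103 mm, 92 mm high; origin at the centre of its underside. Leave it alone.
Things that resemble listed ones, but are neither listed nor needed, are in the scene too. Leave any purple or red look-alike of the part that bears cap_center alone.

How it is judged (in metres and radians):
On the way, in this order (a step that is already met when the one before it is completed fails the run):
1. the knob's pointer stands at the index mark (within 0.14 rad) (value of joint clamp_knob between 1.43 and 1.71 rad), for 0.3 s.
2. the cap is pressed down at least 2.5 mm against its spring, still unturned (z of cap_center in the frame of bottle below 0.11875 m and angle between the x axis of cap_center and the x axis of bottle, either way round below 0.45 rad), for 0.05 s.
3. the cap is turned on the neck by at least 40 degrees (angle between the x axis of cap_center and the x axis of bottle, either way round above 0.7 rad and z of cap_center in the frame of bottle below 0.12525 m and horizontal distance between cap_center and bottle below 0.006 m), for 0.05 s.
At the end, for the whole second after the job is handed in: Cap in the fingers, upright (0.3 rad), still, within 30 mm of the bottle's axis, 50 to 160 mm higher than when locked, clear of the bottle; bottle upright (0.08 rad), lifted under 3 mm and within 12 mm of its start; knob within 0.14 rad of the mark (all of step 1 and z of cap_center in the frame of bottle between 0.17125 and 0.28125 m and horizontal distance between cap_center and bottle below 0.03 m and angle between cap_center's own z axis and vertical below 0.3 rad and linear speed of cap below 0.03 m/s and contact force between the fingers and cap above 2 N and contact force between cap and bottle below 0.05 N and z of bottle in the frame of index_point below -0.043 m and angle between bottle's own z axis and vertical below 0.08 rad and linear speed of bottle below 0.02 m/s and distance of bottle from where it was at the start of the episode below 0.012 m); the arm keeps its last pose, push and grip.
It fails at once if one of the other things on the table is moved by more than 40 mm (distance of any of tape, sample_cup, swab_box, spare_bottle, dish, loose_rack from where it was at the start of the episode above 0.04 m).
It fails at once if the bottle is tipped by more than 0.2 rad (angle between bottle's own z axis and vertical above 0.2 rad).
It also fails if it takes over 51 s, if anything falls off the work surface, if the arm or the gripper's body presses on something with over 40 N, if the wrist force passes 120 N, or if a joint passes its speed limit or range.

## Working session

There is one attempt and no reset: what is moved stays moved. The work goes in short steps, Python scripts to look and compute and a shell command to move; the robot and the scene stay as the last step left them, time stands still between calls to the robot, and variables do not carry over. Pictures are saved under pics/ and viewed, at most 10 in all, crops included, and the job is handed in when it is done.

```bash
mkdir -p pics; cat > h.py <<'E'
import numpy as np, cv2
from bench import status, camera, job, arm
def cloud(c):
    z=c["z_map"]; v,u=np.mgrid[0:z.shape[0],0:z.shape[1]]
    p=np.stack([(u-c["cx"])/c["fx"]*z,-(v-c["cy"])/c["fy"]*z,-z],-1)
    P=np.asarray(c["pose"]); w=p@P[:3,:3].T+P[:3,3]
    w[z<=0]=np.nan; return w
E
python3 - <<'E'
from h import *
for n in("scene","side"):
    c=camera(n); cv2.imwrite(f"pics/{n}0.png",c["img"]); np.savez(f"{n}0.npz",**c)
    print(n,c["fx"],c["cx"],c["cy"],np.round(c["pose"],3).tolist(),[k for k in c])
s=status.sense();print({k:np.round(v,3).tolist() for k,v in s.items()})
E
```

```text
scene 420.0573259021076 281.3335498926009 211.83777185957408 [[-0.564, -0.626, 0.539, 1.103], [0.826, -0.437, 0.357, 0.332], [0.012, 0.646, 0.763, 0.861], [0.0, 0.0, 0.0, 1.0]] ['img', 'z_map', 'fx', 'fy', 'cx', 'cy', 'pose']
side 450.4036441640217 280.5020000922726 216.76971188612 [[0.995, 0.076, -0.059, 0.495], [-0.095, 0.7, -0.708, -0.821], [-0.013, 0.71, 0.704, 0.904], [0.0, 0.0, 0.0, 1.0]] ['img', 'z_map', 'fx', 'fy', 'cx', 'cy', 'pose']
{'time': 0.1, 'qpos': [89.106, 28.749, -24.454, 88.886, 12.649, 65.221, -12.05], 'qd': [-0.026, -0.031, -0.137, -0.107, -0.019, 0.129, -0.126], 'tau': [-0.012, -57.081, -5.839, -28.175, 0.01, 0.005, 0.0], 'eef_pos': [0.179, -0.624, 0.249], 'tool_rot': [-179.897, -0.004, 15.975], 'contact_force': [0.729, -0.739, -0.147], 'moment': [-0.027, 0.059, 0.004], 'finger_force': 0.0, 'gripper_width': 0.085}
```

View pics/scene0.png

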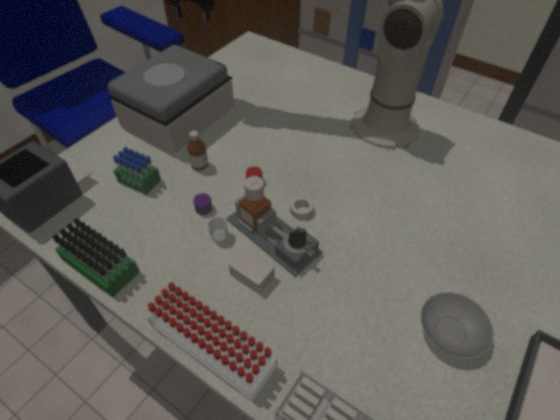

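View pics/side0.png

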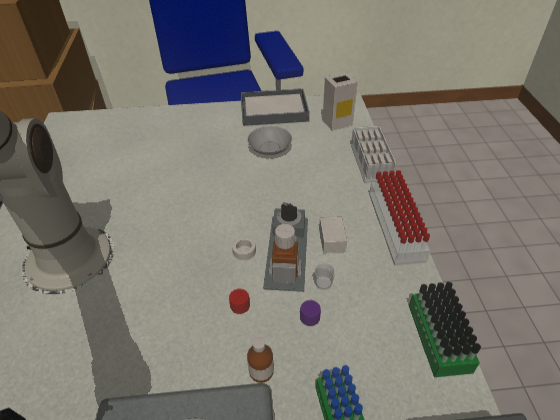

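The scene view shows the white cap at (254,187) on the amber bottle and the knob at (298,240). The look-alikes are a red cap at (254,174), a purple cap at (203,204) and the spare round bottle at (198,150). In the side view the white cap is at (285,235), the knob at (289,212), red at (239,301), purple at (310,313) and the spare bottle at (260,362). I choose the white cap on the square bottle in the clamp, and will check it in one close crop.

```bash
cat > m.py <<'E'
from h import *
a=np.load("scene0.npz");b=np.load("side0.npz")
x=cv2.resize(a["img"][160:280,190:340],(750,600),interpolation=3)[:, :]
y=cv2.resize(b["img"][190:300,225:355],(709,600),interpolation=3)
x=cv2.resize(x,(400,320));y=cv2.resize(y,(378,320))
cv2.imwrite("pics/crop0.png",cv2.convertScaleAbs(np.hstack([x,y]),alpha=1.4))
for n,c,(u0,u1,v0,v1) in(("scene",a,(220,325,165,275)),("side",b,(255,315,195,295))):
    w=cloud(c)[v0:v1,u0:u1].reshape(-1,3); im=c["img"][v0:v1,u0:u1].reshape(-1,3).astype(int)
    w_ok=~np.isnan(w[:,0]); w=w[w_ok]; im=im[w_ok]
    for nm,lo,hi in(("captop",.140,.156),("knobtop",.095,.106),("jaw",.064,.074),("block",.043,.053),("shoulder",.08,.098)):
        m=(w[:,2]>lo)&(w[:,2]<hi); p=w[m]
        if len(p)>4:
            r=cv2.minAreaRect((p[:,:2]*1000).astype(np.float32))
            print(n,nm,len(p),np.round(p.mean(0),4),np.round(r[0],1),np.round(r[1],1),round(r[2],1),im[m].mean(0).round())
    m=(w[:,2]>.005)&(w[:,2]<.04);p=w[m];r=cv2.minAreaRect((p[:,:2]*1000).astype(np.float32));print(n,"base",r)
E
python3 m.py
```

```text
scene captop 265 [ 0.5663 -0.1028  0.1491] [ 564.4 -104.3] [45.5 45.1] 56.7 [108. 114. 121.]
scene knobtop 79 [ 0.5716 -0.0877  0.0968] [564.5 -39.9] [ 41.8 176. ] 1.5 [44. 59. 82.]
scene jaw 244 [ 0.5815 -0.0547  0.0681] [573.  -45.2] [214.1  58.7] 82.8 [51. 57. 63.]
scene block 1293 [ 0.6557 -0.0125  0.0472] [594.4 -93.6] [330.4 213.5] 65.7 [ 98. 104. 108.]
scene shoulder 445 [ 0.5801 -0.0545  0.0894] [576.3 -42.2] [187.6  60.3] 78.5 [40. 51. 70.]
scene base ((527.6864013671875, -78.83993530273438), (393.0876770019531, 294.7449951171875), 33.383544921875)
side captop 263 [ 0.5629 -0.109   0.1476] [ 563.1 -105.6] [45.2 46.2] 24.9 [133. 141. 149.]
side knobtop 19 [ 0.5627 -0.1177  0.097 ] [ 561.  -117.5] [12.9 32. ] 74.1 [51. 70. 98.]
side jaw 241 [ 0.5632 -0.1092  0.069 ] [576.2 -57.7] [195.3  58.5] 77.5 [76. 84. 93.]
side block 341 [ 0.5838 -0.0085  0.0484] [590.2 -35.2] [240.4 101.6] 84.4 [90. 94. 93.]
side shoulder 414 [ 0.5683 -0.0843  0.0876] [574.8 -44.2] [189.1  59.4] 79.6 [40. 59. 89.]
side base ((564.7688598632812, -44.330078125), (259.053466796875, 147.08755493164062), 87.11784362792969)
```

View pics/crop0.png

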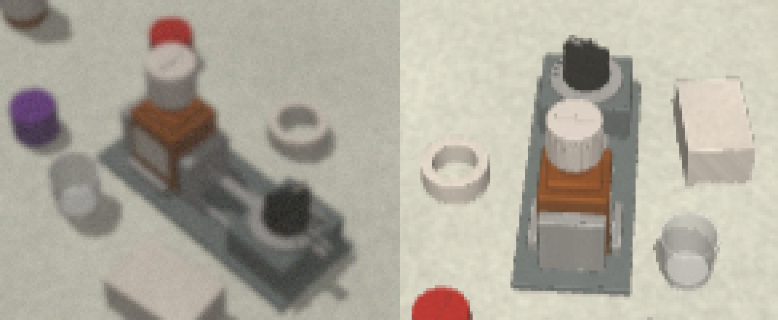

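The crop confirms it: the white ribbed cap sits on the square amber bottle in the clamp, and the black knob's bar is at the far end with the index plate beyond it. The cap is at about (0.564,-0.105) and the knob at about (0.585,0.038). I'm moving above the knob now.

```bash
python3 -m crank '[{"tx":0.56,"ty":0.9,"az":-0.3},{"tx":0.56,"ty":0.9,"az":-0.3},{"tx":0.56,"ty":0.9,"az":-0.3},{"tx":0.56,"ty":0.9,"az":-0.3},{"tx":0.56,"ty":0.9,"az":-0.3},{"tx":0.56,"ty":0.9,"az":-0.3},{"tx":0.56,"ty":0.9,"az":-0.3},{"tx":0.56,"ty":0.9,"az":-0.3},{"tx":0.56,"ty":0.9,"az":-0.3},{"tx":0.56,"ty":0.9,"az":-0.3},{"tx":0.56,"ty":0.9,"az":-0.3},{"tx":0.56,"ty":0.9,"az":-0.3}]'; python3 -c "
from h import *
print(status.sense()['qpos'])"
```

```text
[ 89.10637952  28.74917337 -24.45367999  88.88614008  12.64944966
  65.22076864 -12.05039524]invalid input
```

```bash
python3 -m crank '[{"tx":0.56,"ty":0.9,"tz":0,"ax":0,"ay":0,"az":-0.3,"hand":85},{"tx":0.56,"ty":0.9,"tz":0,"ax":0,"ay":0,"az":-0.3,"hand":85},{"tx":0.56,"ty":0.9,"tz":0,"ax":0,"ay":0,"az":-0.3,"hand":85},{"tx":0.56,"ty":0.9,"tz":0,"ax":0,"ay":0,"az":-0.3,"hand":85},{"tx":0.56,"ty":0.9,"tz":0,"ax":0,"ay":0,"az":-0.3,"hand":85},{"tx":0.56,"ty":0.9,"tz":0,"ax":0,"ay":0,"az":-0.3,"hand":85},{"tx":0.56,"ty":0.9,"tz":0,"ax":0,"ay":0,"az":-0.3,"hand":85},{"tx":0.56,"ty":0.9,"tz":0,"ax":0,"ay":0,"az":-0.3,"hand":85},{"tx":0.56,"ty":0.9,"tz":0,"ax":0,"ay":0,"az":-0.3,"hand":85},{"tx":0.56,"ty":0.9,"tz":0,"ax":0,"ay":0,"az":-0.3,"hand":85},{"tx":0.56,"ty":0.9,"tz":0,"ax":0,"ay":0,"az":-0.3,"hand":85},{"tx":0.56,"ty":0.9,"tz":0,"ax":0,"ay":0,"az":-0.3,"hand":85}]'; python3 -c "
from h import *
print(status.sense()['qpos'])"
```

```text
time: 1.6
eef_pos: [0.3807, -0.2998, 0.25]
tool_rot: [-180.0, 0.0, -5.7]
contact_force: [0.1, 0.3, 0.1]
gripper_width: 0.0851
finger_force: 0.0
[ 63.6012011   12.2403482  -32.18519169 111.79011203   7.64332472
  58.06695481 -67.73908435]
```

```bash
python3 -m crank '[{"tx":0.56,"ty":0.93,"tz":0,"ax":0,"ay":0,"az":1,"hand":85},{"tx":0.56,"ty":0.93,"tz":0,"ax":0,"ay":0,"az":1,"hand":85},{"tx":0.56,"ty":0.93,"tz":0,"ax":0,"ay":0,"az":1,"hand":85},{"tx":0.56,"ty":0.93,"tz":0,"ax":0,"ay":0,"az":1,"hand":85},{"tx":0.56,"ty":0.93,"tz":0,"ax":0,"ay":0,"az":1,"hand":85},{"tx":0.56,"ty":0.93,"tz":0,"ax":0,"ay":0,"az":1,"hand":85},{"tx":0.56,"ty":0.93,"tz":0,"ax":0,"ay":0,"az":1,"hand":85},{"tx":0.56,"ty":0.93,"tz":0,"ax":0,"ay":0,"az":1,"hand":85},{"tx":0.56,"ty":0.93,"tz":0,"ax":0,"ay":0,"az":1,"hand":85},{"tx":0.56,"ty":0.93,"tz":0,"ax":0,"ay":0,"az":1,"hand":85},{"tx":0.56,"ty":0.93,"tz":0,"ax":0,"ay":0,"az":1,"hand":85},{"tx":0.56,"ty":0.93,"tz":0,"ax":0,"ay":0,"az":1,"hand":85}]'; cat >>h.py <<'E'
def fcloud(c):
    z=c["z_map"]; v,u=np.mgrid[0:z.shape[0],0:z.shape[1]]
    a=(u-c["cx"])/c["fx"]; b=(v-c["cy"])/c["fy"]; r=np.hypot(a,b)
    k=np.tan(np.minimum(r,1.5))/np.maximum(r,1e-6)
    p=np.stack([a*k*z,-b*k*z,-z],-1); P=np.asarray(c["pose"]); w=p@P[:3,:3].T+P[:3,3]
    w[(z<=0)|(r>1.4)]=np.nan; return w
E
python3 - <<'E'
from h import *
c=camera("wrist"); np.savez("w1.npz",**c); cv2.imwrite("pics/w1.png",cv2.convertScaleAbs(c["img"],alpha=1.4))
print(status.sense()['qpos'].round(1), np.round(c["pose"],3))
w=fcloud(c).reshape(-1,3)
for nm,lo,hi in(("captop",.142,.156),("knobtop",.096,.108),("jaw",.066,.074),("skirt",.056,.066)):
    m=(w[:,2]>lo)&(w[:,2]<hi)&(abs(w[:,0]-.575)<.08)&(abs(w[:,1]+.03)<.12); p=w[m]
    if len(p)>4: print(nm,len(p),p.mean(0).round(4),cv2.minAreaRect((p[:,:2]*1000).astype(np.float32)))
E
```

```text
time: 3.1
eef_pos: [0.5826, 0.0357, 0.2502]
tool_rot: [-180.0, -0.0, 66.8]
contact_force: [-0.2, -0.2, 0.5]
gripper_width: 0.0848
finger_force: 0.0
[ 31.9  28.4 -51.2  97.9  23.9  65.1 -48.9] [[ 0.919  0.375  0.12   0.612]
 [-0.394  0.876  0.278  0.106]
 [-0.001 -0.303  0.953  0.375]
 [ 0.     0.     0.     1.   ]]
captop 1127 [ 0.566  -0.0962  0.149 ] ((566.1702270507812, -99.00603485107422), (33.92341613769531, 45.57216262817383), 53.814430236816406)
knobtop 86 [ 0.5665 -0.0917  0.0968] ((565.7401733398438, -92.01496124267578), (14.631803512573242, 37.97761154174805), 76.33914184570312)
jaw 294 [ 0.5736 -0.046   0.07  ] ((574.3110961914062, -47.128936767578125), (195.35418701171875, 59.097476959228516), 76.91051483154297)
skirt 1998 [ 0.5803 -0.007   0.0616] ((580.8060913085938, 2.1793289184570312), (171.17543029785156, 64.5326919555664), 78.903076171875)
```

View pics/w1.png

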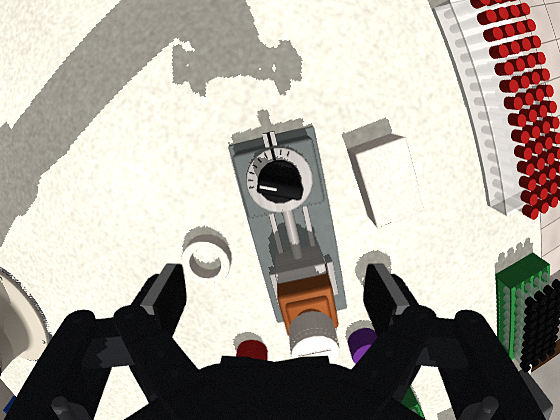

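The wrist view shows the knob at (279,183), with its white pointer stripe at about (267,188) pointing left. The index plate is at (271,138), the bottle and cap at (308,310), and the tape, box and cup are beside the clamp. Next I'll get the knob axis and bar direction.

```bash
cat >>h.py <<'E'
def ray(c,u,v,z,fish=True):
    a=(u-c["cx"])/c["fx"]; b=(v-c["cy"])/c["fy"]; r=np.hypot(a,b); k=np.tan(r)/r if fish else 1
    P=np.asarray(c["pose"]); d=P[:3,:3]@np.array([a*k,-b*k,-1]); return P[:3,3]+d*(z-P[2,3])/d[2]
E
python3 - <<'E'
from h import *
c=np.load("w1.npz"); im=c["img"]
crop=im[115:225,225:330]; cv2.imwrite("pics/w1c.png",cv2.resize(cv2.convertScaleAbs(crop,alpha=1.4),None,fx=5,fy=5,interpolation=3))
# black bar blob
g=im.max(2); m=np.zeros(g.shape,np.uint8); m[155:210,250:310]=(g[155:210,250:310]<35)
n,l,st,ce=cv2.connectedComponentsWithStats(m); i=1+st[1:,4].argmax(); print(st[i],ce[i])
w=fcloud(c); z=w[...,2]
pts=w[130:215,235:325].reshape(-1,3); s=pts[(pts[:,2]>.058)&(pts[:,2]<.066)]; print("skirt",len(s),cv2.minEnclosingCircle((s[:,:2]*1000).astype(np.float32)))
b=pts[(pts[:,2]>.044)&(pts[:,2]<.051)]; print("block",cv2.minAreaRect((b[:,:2]*1000).astype(np.float32)))
t=pts[(pts[:,2]>.09)]; print("bar",len(t),t.mean(0) if len(t) else 0, cv2.minAreaRect((t[:,:2]*1000).astype(np.float32)) if len(t)>4 else 0)
for nm,u,v,h in(("index",271,138,.054),("stripe",267,188,.101)): print(nm,ray(c,u,v,h).round(4))
E
```

```text
[ 257  155   46   48 1485] [280.01683502 181.00740741]
skirt 681 ((593.7429809570312, 40.423126220703125), 28.79973602294922)
block ((588.6011962890625, 42.7289924621582), (88.58999633789062, 84.42289733886719), 80.08982849121094)
bar 686 [0.58764664 0.03749137 0.09298798] ((587.5159912109375, 36.8927116394043), (14.169764518737793, 41.72123718261719), 56.443538665771484)
index [0.5969 0.0796 0.054 ]
stripe [0.5788 0.0449 0.101 ]
```

View pics/w1c.png

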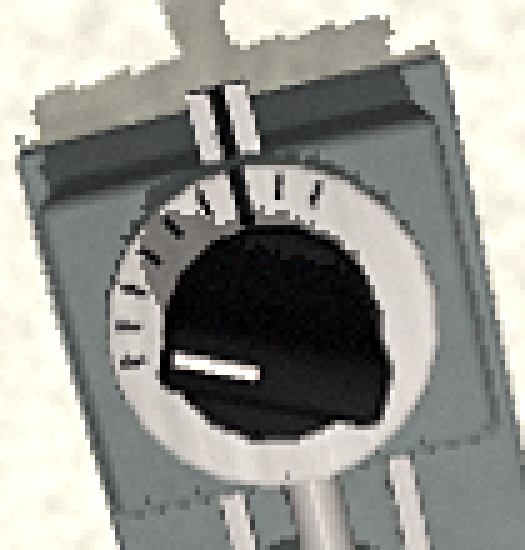

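The bar is centred at (0.5875,0.037) with its long axis at 146°, and the clamp axis is at about 79.5°, so the knob is at about 0.40 rad. It needs about 67° clockwise.

```bash
python3 -m crank '[{"tx":0.015,"ty":0.004,"tz":-0.2,"ax":0,"ay":0,"az":1,"hand":50},{"tx":0.015,"ty":0.004,"tz":-0.2,"ax":0,"ay":0,"az":1,"hand":50},{"tx":0.015,"ty":0.004,"tz":-0.2,"ax":0,"ay":0,"az":1,"hand":50},{"tx":0.015,"ty":0.004,"tz":-0.2,"ax":0,"ay":0,"az":1,"hand":50},{"tx":0.015,"ty":0.004,"tz":-0.2,"ax":0,"ay":0,"az":1,"hand":50},{"tx":0.015,"ty":0.004,"tz":-0.2,"ax":0,"ay":0,"az":1,"hand":50},{"tx":0.015,"ty":0.004,"tz":-0.2,"ax":0,"ay":0,"az":1,"hand":50},{"tx":0.015,"ty":0.004,"tz":-0.2,"ax":0,"ay":0,"az":1,"hand":50},{"tx":0.015,"ty":0.004,"tz":-0.2,"ax":0,"ay":0,"az":1,"hand":50},{"tx":0.015,"ty":0.004,"tz":-0.2,"ax":0,"ay":0,"az":1,"hand":50},{"tx":0.015,"ty":0.004,"tz":-0.2,"ax":0,"ay":0,"az":1,"hand":50},{"tx":0,"ty":0,"tz":-0.2,"ax":0,"ay":0,"az":1,"hand":50}]' 30; python3 -m crank '[{"tx":0,"ty":0,"tz":-0.6,"ax":0,"ay":0,"az":0.65,"hand":50},{"tx":0,"ty":0,"tz":-0.7,"ax":0,"ay":0,"az":0.6,"hand":50},{"tx":0,"ty":0,"tz":-0.7,"ax":0,"ay":0,"az":0,"hand":50},{"tx":0,"ty":0,"tz":-0.7,"ax":0,"ay":0,"az":0,"hand":50},{"tx":0,"ty":0,"tz":-0.3,"ax":0,"ay":0,"az":0,"hand":50},{"tx":0,"ty":0,"tz":0,"ax":0,"ay":0,"az":0,"hand":50}]'
```

```text
time: 4.65
eef_pos: [0.5871, 0.0359, 0.1781]
tool_rot: [180.0, -0.0, 138.8]
contact_force: [-0.5, -0.2, 0.6]
gripper_width: 0.0497
finger_force: 0.0
time: 5.4
eef_pos: [0.5866, 0.0354, 0.0876]
tool_rot: [-180.0, -0.1, 145.9]
contact_force: [-0.6, -0.4, 0.6]
gripper_width: 0.0502
finger_force: 0.0
```

```bash
python3 -m crank '[{"tx":0.03,"ty":0.05,"tz":0,"ax":0,"ay":0,"az":0.05,"hand":20},{"tx":0,"ty":0,"tz":0,"ax":0,"ay":0,"az":0,"hand":8},{"tx":0,"ty":0,"tz":0,"ax":0,"ay":0,"az":0,"hand":5},{"tx":0,"ty":0,"tz":0,"ax":0,"ay":0,"az":0,"hand":5},{"tx":0,"ty":0,"tz":0,"ax":0,"ay":0,"az":0,"hand":5},{"tx":0,"ty":0,"tz":0,"ax":0,"ay":0,"az":0,"hand":5}]' 40; python3 -c "
from h import *
s=status.sense();print(s['contact_force'],s['moment'],s['qpos'].round(1))"
```

```text
time: 6.15
eef_pos: [0.5888, 0.0374, 0.0893]
tool_rot: [179.9, 0.1, 146.2]
contact_force: [0.6, 1.5, 6.7]
gripper_width: 0.0131
finger_force: 41.4
[0.56642468 1.48775724 6.71292003] [ 0.25744143 -0.05718055  0.02002156] [ 35.2  47.5 -58.5 103.7  48.1  57.6  12.8]
```

```bash
python3 -m crank '[{"tx":0,"ty":0,"tz":0,"ax":0,"ay":0,"az":-1,"hand":5},{"tx":0,"ty":0,"tz":0,"ax":0,"ay":0,"az":-1,"hand":5},{"tx":0,"ty":0,"tz":0,"ax":0,"ay":0,"az":-1,"hand":5},{"tx":0,"ty":0,"tz":0,"ax":0,"ay":0,"az":-1,"hand":5},{"tx":0,"ty":0,"tz":0,"ax":0,"ay":0,"az":-1,"hand":5},{"tx":0,"ty":0,"tz":0,"ax":0,"ay":0,"az":-1,"hand":5},{"tx":0,"ty":0,"tz":0,"ax":0,"ay":0,"az":-1,"hand":5},{"tx":0,"ty":0,"tz":0,"ax":0,"ay":0,"az":-1,"hand":5},{"tx":0,"ty":0,"tz":0,"ax":0,"ay":0,"az":-1,"hand":5},{"tx":0,"ty":0,"tz":0,"ax":0,"ay":0,"az":-1,"hand":5},{"tx":0,"ty":0,"tz":0,"ax":0,"ay":0,"az":-1,"hand":5},{"tx":0,"ty":0,"tz":0,"ax":0,"ay":0,"az":-0.2,"hand":5}]';  python3 -m crank '[{"tx":0,"ty":0,"tz":0,"ax":0,"ay":0,"az":0,"hand":5},{"tx":0,"ty":0,"tz":0,"ax":0,"ay":0,"az":0,"hand":5}]'; python3 -c "
from h import *
s=status.sense();print(s['contact_force'],s['moment'],s['qpos'].round(1))"
```

```text
time: 7.65
eef_pos: [0.5885, 0.0373, 0.0893]
tool_rot: [179.9, -0.0, 78.9]
contact_force: [-0.6, 1.4, 7.2]
gripper_width: 0.0136
finger_force: 41.6
time: 7.9
eef_pos: [0.5885, 0.0373, 0.0893]
tool_rot: [179.9, -0.0, 79.0]
contact_force: [-0.9, 0.6, 6.7]
gripper_width: 0.0133
finger_force: 41.7
[-0.91379645  0.58021517  6.67084526] [0.28966261 0.22613548 0.06695363] [ 26.9  40.5 -44.9 103.9  36.2  50.9 -46. ]
```

```bash
python3 -m crank '[{"tx":0,"ty":0,"tz":0,"ax":0,"ay":0,"az":0,"hand":50},{"tx":0,"ty":0,"tz":0,"ax":0,"ay":0,"az":0,"hand":50},{"tx":0,"ty":0,"tz":0,"ax":0,"ay":0,"az":0,"hand":50},{"tx":0,"ty":0,"tz":0.6,"ax":0,"ay":0,"az":0,"hand":50},{"tx":0,"ty":0,"tz":1,"ax":0,"ay":0,"az":0,"hand":60},{"tx":0,"ty":0,"tz":1,"ax":0,"ay":0,"az":0,"hand":70},{"tx":0,"ty":-0.7,"tz":1,"ax":0,"ay":0,"az":0,"hand":80},{"tx":0,"ty":-0.9,"tz":1,"ax":0,"ay":0,"az":0,"hand":80},{"tx":0,"ty":-0.9,"tz":0.7,"ax":0,"ay":0,"az":0,"hand":80},{"tx":0,"ty":0,"tz":0,"ax":0,"ay":0,"az":0,"hand":80}]'; cat > m2.py <<'E'
from h import *
import sys
c=camera("wrist"); np.savez("w2.npz",**c); im=c["img"]; w=fcloud(c)
def cl(x,y,r,lo,hi):
    return w[(np.hypot(w[...,0]-x,w[...,1]-y)<r)&(w[...,2]>lo)&(w[...,2]<hi)]
def rect(nm,p): print(nm,len(p),p.mean(0).round(4) if len(p) else 0,np.round(np.hstack(cv2.minAreaRect((p[:,:2]*1000).astype(np.float32))),1) if len(p)>4 else 0)
rect("bar",cl(.588,.037,.035,.098,.106)); rect("bar2",cl(.588,.037,.035,.085,.106)); rect("block",cl(.588,.037,.07,.044,.051))
p=cl(.564,-.105,.04,.143,.156);rect("captop",p);print(cv2.minEnclosingCircle((p[:,:2]*1000).astype(np.float32)))
rect("shoulder",cl(.564,-.105,.05,.08,.1)); rect("jaws",cl(.564,-.105,.08,.064,.074))
v,u=np.where((np.hypot(w[...,0]-.588,w[...,1]-.037)<.06)); 
v2,u2=np.where((np.hypot(w[...,0]-.564,w[...,1]+.105)<.045)&(w[...,2]>.07))
def crop(v,u): return cv2.resize(cv2.convertScaleAbs(im[v.min():v.max(),u.min():u.max()],alpha=1.3),(390,390),interpolation=3)
print(u.min(),v.min(),u.max(),v.max(),u2.min(),v2.min(),u2.max(),v2.max())
cv2.imwrite(sys.argv[1],np.hstack([crop(v,u),crop(v2,u2)]))
E
python3 m2.py pics/w2.png
```

```text
time: 9.15
eef_pos: [0.5893, -0.0411, 0.25]
tool_rot: [179.8, 0.1, 78.7]
contact_force: [0.2, 0.5, -0.7]
gripper_width: 0.0798
finger_force: 0.0
bar 0 0 0
bar2 751 [0.5877 0.0371 0.0928] [587.5  37.1  41.5  13.7  79.3]
block 2083 [0.5886 0.0364 0.0489] [584.1  21.2 105.2  83.9  79.2]
captop 2212 [ 0.563  -0.1039  0.1496] [ 562.3 -105.8   45.5   45.5   46. ]
((562.474365234375, -106.01412963867188), 23.321063995361328)
shoulder 1679 [ 0.5671 -0.0908  0.0883] [ 562.4 -105.5   58.2   61.3   79. ]
jaws 691 [ 0.5684 -0.0735  0.0661] [ 563.  -106.3   87.3   59.5   81. ]
158 56 312 419 230 225 291 315
```

View pics/w2.png

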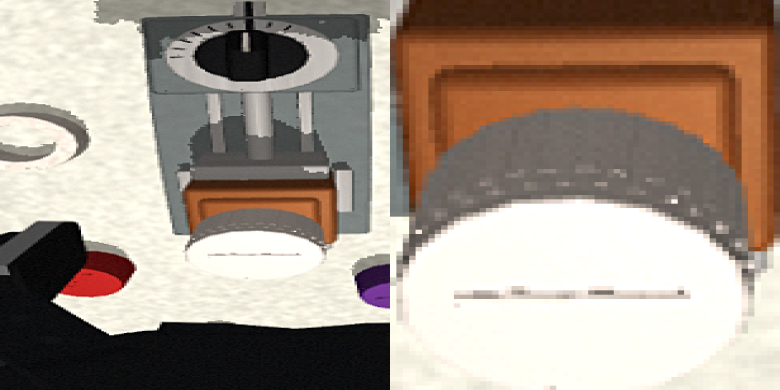

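The pointer stripe now lines up with the index mark: the bar is at 79.3° against about 79.5° for the clamp. The right crop shows the white cap with its bar parallel to the bottle's x. The cap is at (0.5624,-0.106), so I'm going over it.

```bash
python3 -m crank '[{"tx":-0.3,"ty":-0.72,"tz":0,"ax":0,"ay":0,"az":0,"hand":80},{"tx":-0.3,"ty":-0.72,"tz":0,"ax":0,"ay":0,"az":0,"hand":80},{"tx":-0.3,"ty":-0.72,"tz":0,"ax":0,"ay":0,"az":0,"hand":80},{"tx":0,"ty":0,"tz":-0.5,"ax":0,"ay":0,"az":0,"hand":80},{"tx":0,"ty":0,"tz":-0.5,"ax":0,"ay":0,"az":0,"hand":80},{"tx":0,"ty":0,"tz":0,"ax":0,"ay":0,"az":0,"hand":80},{"tx":0,"ty":0,"tz":0,"ax":0,"ay":0,"az":0,"hand":80}]'
```

```text
time: 10.07
eef_pos: [0.5612, -0.1017, 0.2172]
tool_rot: [-180.0, -0.0, 79.1]
contact_force: [0.1, 0.8, 0.2]
gripper_width: 0.0804
finger_force: 0.0
```

```bash
python3 -m crank '[{"tx":0.04,"ty":-0.14,"tz":-0.5,"ax":0,"ay":0,"az":0,"hand":80},{"tx":0,"ty":0,"tz":-0.7,"ax":0,"ay":0,"az":0,"hand":80},{"tx":0,"ty":0,"tz":-0.7,"ax":0,"ay":0,"az":0,"hand":80},{"tx":0,"ty":0,"tz":-0.6,"ax":0,"ay":0,"az":0,"hand":80},{"tx":0,"ty":0,"tz":-0.4,"ax":0,"ay":0,"az":0,"hand":80},{"tx":0,"ty":0,"tz":0,"ax":0,"ay":0,"az":0,"hand":80},{"tx":0,"ty":0,"tz":0,"ax":0,"ay":0,"az":0,"hand":80}]'
```

```text
time: 10.95
eef_pos: [0.5627, -0.1071, 0.1308]
tool_rot: [179.9, -0.0, 79.0]
contact_force: [-0.3, 0.0, 0.8]
gripper_width: 0.0797
finger_force: 0.0
```

```bash
python3 -m crank '[{"tx":0,"ty":0.03,"tz":0,"ax":0,"ay":0,"az":0,"hand":55},{"tx":0,"ty":0,"tz":0,"ax":0,"ay":0,"az":0,"hand":46},{"tx":0,"ty":0,"tz":0,"ax":0,"ay":0,"az":0,"hand":40},{"tx":0,"ty":0,"tz":0,"ax":0,"ay":0,"az":0,"hand":40},{"tx":0,"ty":0,"tz":0,"ax":0,"ay":0,"az":0,"hand":40},{"tx":0,"ty":0,"tz":0,"ax":0,"ay":0,"az":0,"hand":40}]' 50
```

```text
time: 11.7
eef_pos: [0.5629, -0.1064, 0.1308]
tool_rot: [179.9, -0.0, 79.0]
contact_force: [1.6, 0.4, 4.4]
gripper_width: 0.0446
finger_force: 50.5
```

```bash
python3 -m crank '[{"tx":0,"ty":0,"tz":-0.06,"ax":0,"ay":0,"az":0,"hand":40},{"tx":0,"ty":0,"tz":-0.06,"ax":0,"ay":0,"az":0,"hand":40},{"tx":0,"ty":0,"tz":-0.06,"ax":0,"ay":0,"az":0,"hand":40},{"tx":0,"ty":0,"tz":0,"ax":0,"ay":0,"az":0,"hand":40},{"tx":0,"ty":0,"tz":0,"ax":0,"ay":0,"az":0,"hand":40}]'
```

```text
time: 12.32
eef_pos: [0.563, -0.1064, 0.1258]
tool_rot: [179.9, 0.0, 79.0]
contact_force: [1.4, -0.8, 8.8]
gripper_width: 0.0446
finger_force: 50.9
```

```bash
python3 -m crank '[{"tx":0,"ty":0,"tz":-0.04,"ax":0,"ay":0,"az":0,"hand":40},{"tx":0,"ty":0,"tz":0,"ax":0,"ay":0,"az":0,"hand":40}]'; python3 -c "
from h import *
s=status.sense();print(s['contact_force'],s['moment'])"
```

```text
time: 12.58
eef_pos: [0.563, -0.1065, 0.1247]
tool_rot: [179.9, 0.0, 79.0]
contact_force: [-0.3, -0.4, 9.3]
gripper_width: 0.0451
finger_force: 51.2
[-0.2529248  -0.41600366  9.33623139] [-0.07972568 -0.03942795 -0.01834307]
```

Pressed about 6 mm. Next is the counter-clockwise twist, which is +z: three rows first, to check.

```bash
python3 -m crank '[{"tx":0,"ty":0,"tz":0,"ax":0,"ay":0,"az":0.7,"hand":40},{"tx":0,"ty":0,"tz":0,"ax":0,"ay":0,"az":0.7,"hand":40},{"tx":0,"ty":0,"tz":0,"ax":0,"ay":0,"az":0.7,"hand":40},{"tx":0,"ty":0,"tz":0,"ax":0,"ay":0,"az":0,"hand":40}]'; python3 -c "
from h import *
s=status.sense();print(s['contact_force'],s['moment'])"
```

```text
time: 13.08
eef_pos: [0.5629, -0.1064, 0.1246]
tool_rot: [179.9, 0.0, 91.6]
contact_force: [-0.5, -0.3, 9.9]
gripper_width: 0.045
finger_force: 51.1
[-0.4759009  -0.27816707  9.92483905] [-0.03911002 -0.0838396   0.04190695]
```

Torque is low, so it turns freely. Continuing to about 80°.

```bash
python3 -m crank '[{"tx":0,"ty":0,"tz":0,"ax":0,"ay":0,"az":1,"hand":40},{"tx":0,"ty":0,"tz":0,"ax":0,"ay":0,"az":1,"hand":40},{"tx":0,"ty":0,"tz":0,"ax":0,"ay":0,"az":1,"hand":40},{"tx":0,"ty":0,"tz":0,"ax":0,"ay":0,"az":1,"hand":40},{"tx":0,"ty":0,"tz":0,"ax":0,"ay":0,"az":1,"hand":40},{"tx":0,"ty":0,"tz":0,"ax":0,"ay":0,"az":1,"hand":40},{"tx":0,"ty":0,"tz":0,"ax":0,"ay":0,"az":1,"hand":40},{"tx":0,"ty":0,"tz":0,"ax":0,"ay":0,"az":1,"hand":40},{"tx":0,"ty":0,"tz":0,"ax":0,"ay":0,"az":1,"hand":40},{"tx":0,"ty":0,"tz":0,"ax":0,"ay":0,"az":1,"hand":40},{"tx":0,"ty":0,"tz":0,"ax":0,"ay":0,"az":1,"hand":40},{"tx":0,"ty":0,"tz":0,"ax":0,"ay":0,"az":0,"hand":40}]'; cat > m3.py <<'E'
from h import *
import sys
s=status.sense();print(s['contact_force'],s['moment'],s['qpos'].round(1))
a=camera("scene")["img"][130:290,170:340];b=camera("side")["img"][170:320,215:365]
cv2.imwrite(sys.argv[1],cv2.convertScaleAbs(np.hstack([cv2.resize(x,(395,395),interpolation=3) for x in(a,b)]),alpha=1.4))
E
python3 m3.py pics/t3.png
```

```text
time: 14.58
eef_pos: [0.5628, -0.1062, 0.1246]
tool_rot: [180.0, 0.1, 157.7]
contact_force: [0.2, 0.1, 10.3]
gripper_width: 0.0448
finger_force: 51.2
[ 0.22134826  0.09721534 10.27469728] [-0.03264276 -0.03321344  0.04338923] [ 53.1  45.2 -63.4 105.2  46.8  60.6  38.6]
```

View pics/t3.png

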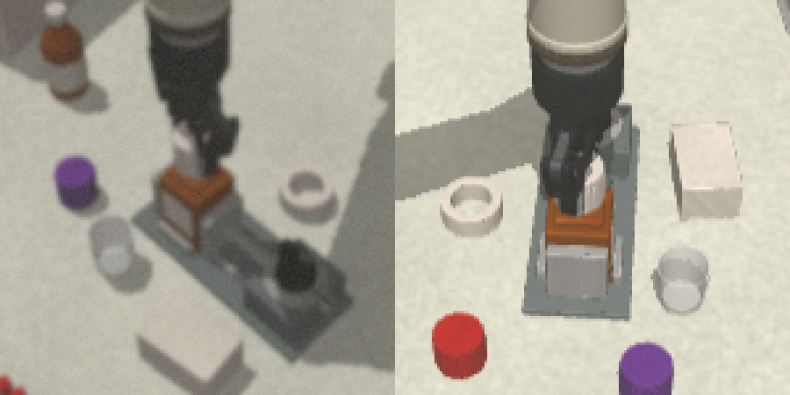

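Both cameras show the cap in the fingers on the neck, with the bottle square in the clamp and the other things undisturbed. Now a gentle lift of 12 mm, then a force check.

```bash
python3 -m crank '[{"tx":0,"ty":0,"tz":0.1,"ax":0,"ay":0,"az":0,"hand":40},{"tx":0,"ty":0,"tz":0.1,"ax":0,"ay":0,"az":0,"hand":40},{"tx":0,"ty":0,"tz":0.1,"ax":0,"ay":0,"az":0,"hand":40},{"tx":0,"ty":0,"tz":0.1,"ax":0,"ay":0,"az":0,"hand":40},{"tx":0,"ty":0,"tz":0,"ax":0,"ay":0,"az":0,"hand":40}]'
```

```text
time: 15.3
eef_pos: [0.5618, -0.1064, 0.1354]
tool_rot: [-180.0, -0.0, 157.6]
contact_force: [1.8, -0.5, 0.1]
gripper_width: 0.0449
finger_force: 51.2
```

```bash
python3 -m crank '[{"tx":0,"ty":0,"tz":0.4,"ax":0,"ay":0,"az":0,"hand":40},{"tx":0,"ty":0,"tz":0.4,"ax":0,"ay":0,"az":0,"hand":40},{"tx":0,"ty":0,"tz":0.4,"ax":0,"ay":0,"az":0,"hand":40},{"tx":0,"ty":0,"tz":0.4,"ax":0,"ay":0,"az":0,"hand":40},{"tx":0,"ty":0,"tz":0.4,"ax":0,"ay":0,"az":0,"hand":40},{"tx":0,"ty":0,"tz":0.4,"ax":0,"ay":0,"az":0,"hand":40},{"tx":0,"ty":0,"tz":0.4,"ax":0,"ay":0,"az":0,"hand":40},{"tx":0,"ty":0,"tz":0.3,"ax":0,"ay":0,"az":0,"hand":40},{"tx":0,"ty":0,"tz":0,"ax":0,"ay":0,"az":0,"hand":40},{"tx":0,"ty":0,"tz":0,"ax":0,"ay":0,"az":0,"hand":40},{"tx":0,"ty":0,"tz":0,"ax":0,"ay":0,"az":0,"hand":40},{"tx":0,"ty":0,"tz":0,"ax":0,"ay":0,"az":0,"hand":40}]'; python3 m3.py pics/t4.png
```

```text
time: 16.8
eef_pos: [0.562, -0.1064, 0.2284]
tool_rot: [180.0, -0.0, 157.6]
contact_force: [0.7, 0.6, 0.3]
gripper_width: 0.0448
finger_force: 51.3
[0.74656284 0.55545895 0.27783519] [ 0.04257859 -0.05795116 -0.01098256] [ 57.5  38.8 -70.4 100.7  39.   69.5  43.7]
```

View pics/t4.png

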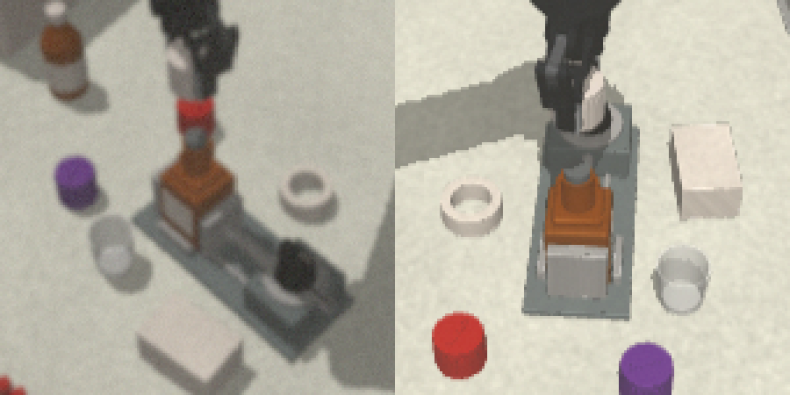

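The cap is off and held upright above the open bottle. The bottle is still in the clamp and the bystanders are in place, so I'm handing in.

```bash
python3 -c "
from h import *
print(job.hand_in())"
```

```text
the job is handed in; nothing more can be done
None
```

I handed the job in at about 17 s with the knob at the mark when last measured, the cap pressed, twisted off and held upright about 8 cm above the mouth, and the bottle still in the clamp; the hand-in returned no verdict.

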